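Zero the bench thickness gauge and hold its foot raised

TASK

Zero the bench thickness gauge while its foot is resting on the anvil: take the yellow stylus from the tool stand and press the recessed orange ZERO key fully in with its tip, leaving the two white keys alone. Put the stylus back upright in the stand, fully seated in a free hole, then with the fingers swing the red-handled lift lever forward against its spring as far as its stop and finish holding it there, so that the foot stays fully raised for the next specimen. Leave everything else on the bench where it is.

Things in the scene. Friction and masses are not known exactly. Their poses are not given: they have to be found in the camera images.
- gauge: Bench thickness gauge, cream, fixed. Origin on the bench under the anvil's centre; x to its rear, -x its front (worker's side), y its left, z up. Base 170 mm wide (y), 40 high, x -58 to +122 mm; before it a sloping key panel, x -150 to -57, 32 mm high in front, 52 behind, keys on its lower half. Column x +62 to +114. Head x -32 to +114, y +-40, z 124 to 180 mm. Lever on the head's right (-y) side.
- zero_key_top (a point): Centre of the top of the orange ZERO key when not pressed (leftmost, +y, of three). Key 10 mm across in a 12 mm round recess, its top 4 mm below the panel; 3 mm travel into the panel, 1.5 N at the start, 3 N fully in. The panel faces up and leans 0.22 rad to the gauge's front (-x); a vertical stylus fits as well as one square to the panel. An orange frame surrounds it.
- zero_key (a joint): Travel of the orange ZERO key: 0 out, 0.003 m fully in; springs back when released.
- unit_key (a joint): Travel of the white middle key, 36 mm to the gauge's right (-y) of ZERO, the same recess: 0 out, 0.003 m in. Leave alone.
- light_key (a joint): Travel of the white right-hand key, 72 mm to the gauge's right (-y) of ZERO, the same recess: 0 out, 0.003 m in. Leave alone.
- lift_lever (a joint): Angle of the lift lever about the gauge's y direction: 0 at rest, leaning 0.175 rad from vertical to the gauge's rear (+x); 1.10 rad at its firm stop, leaning 0.925 rad from vertical to the front (-x). Its spring returns it when let go: the handle needs about 4 N at rest, 7 N at the stop, along its arc.
- lever_grip (a point): Middle of the lift lever's red handle, a round pin 16 mm across and 52 mm long that stands out level from the lever arm's end to the gauge's right (along -y), 100 mm from the pivot axis; moves with the lever. 248 mm above the bench at rest, 210 mm at the stop, 63 mm out (-y) from the side of the head. The steel arm, 8 mm thick, is at the handle's inner end, 31 mm from this point.
- lever_pivot (a point): Point on the lever's pivot axis (parallel to the gauge's y), level along y with the middle of the red handle, 150 mm above the bench; does not move with the lever. Handle middle relative to it in the gauge's axes at lever angle q: x = 0.1 sin(0.175 - q), y = 0, z = 0.1 cos(0.175 - q) m.
- foot (a joint): Lift of the gauge's pressing foot above the anvil, geared to the lever: 0 resting on the anvil, 0.011 m with the lever at its stop. A black cap, 18 mm across, on top of the head above the anvil, rises with the foot (its top 195 mm above the bench at rest).
- stylus: Yellow-handled stylus, 122 mm long, about 45 g, upright in the stand. Origin at the point of its tip, z along it to the handle's end. Tip 4 mm across for 14 mm, cone to 22 mm, steel shank 9 mm across to 52 mm, then a flat shoulder and a round handle 15 mm across from 52 to 122 mm. Seated, the shoulder rests on the stand's top and the tip is 8 mm above the bench.
- stand: Dark grey tool stand fixed to the bench, 140 mm long (x) x 46 wide (y) x 60 mm high. Origin at the centre of its underside. Three round holes along x at -50, 0 and +50 mm, each 11 mm across and 55 mm deep. The stylus stands in one end hole, the blue driver in the other, the middle hole is empty.
- stand_hole0 (a point): Centre of the mouth of the stand's hole at x -50 mm, on its top face, axes as the stand's.
- stand_hole1 (a point): Centre of the mouth of the stand's middle hole, on its top face.
- stand_hole2 (a point): Centre of the mouth of the stand's hole at x +50 mm, on its top face.
- driver: Bystander: blue-handled hex driver upright in the stand, handle up to 19 mm across, its top 114 mm above the bench. Origin at its tip.
- tray: White fixed tray 150 x 100 x 22 mm with two specimen discs. Origin at the centre of its underside.
- disc0: Bystander: cream specimen disc, 40 mm across, 8 mm thick, in the tray. Origin at the centre of its underside.
- disc1: Bystander: dark grey specimen disc, 40 mm across, 8 mm thick, in the tray. Origin at the centre of its underside.
- weight: Bystander: steel calibration weight, 38 mm across, 58 mm high, upright. Origin at the centre of its underside.
- probe: Bystander: aluminium test probe, 36 mm across, 62 mm high, standing stem up. Origin at the centre of its underside.
- jar: Bystander: sample jar with blue cap, 54 mm across, 65 mm high. Origin at the centre of its underside.
- screwdriver: Bystander: screwdriver 160 mm long lying flat along its x. Origin under its middle.
Mind the look-alikes: they are no part of the job. There is more than one size of the stand; the one meant has the size given above.

How it is judged (in metres and radians):
On the way, in this order (a step that is already met when the one before it is completed fails the run):
1. the ZERO key is pressed fully in by the stylus while the foot rests on the anvil (value of joint zero_key above 0.0023 m and contact force between stylus and zero_key above 0.5 N and value of joint lift_lever below 0.06 rad), for 0.1 s.
2. the stylus stands seated in a hole of the stand, let go (((horizontal distance between stylus and stand_hole0 below 0.004 m and z of stylus in the frame of stand_hole0 below -0.049 m) or (horizontal distance between stylus and stand_hole1 below 0.004 m and z of stylus in the frame of stand_hole1 below -0.049 m) or (horizontal distance between stylus and stand_hole2 below 0.004 m and z of stylus in the frame of stand_hole2 below -0.049 m)) and angle between stylus's own z axis and vertical below 0.12 rad and contact force between stylus and the fingers below 0.05 N and linear speed of stylus below 0.02 m/s), for 0.2 s.
3. the fingers hold the lift lever at its stop (value of joint lift_lever above 1.05 rad and contact force between the fingers and lift_lever above 1.5 N), for 0.2 s.
At the end, for the whole second after the job is handed in: Fingers push on the gauge lever with over 1.5 N and keep it within 0.05 rad of its 1.10 rad stop, foot over 10.2 mm up; ZERO key out again; stylus let go, at rest in a stand hole (within 4 mm of its axis, 3 mm of fully down, 0.12 rad of upright) (all of step 2 and all of step 3 and value of joint foot above 0.0102 m and value of joint lift_lever below 1.2 rad and value of joint zero_key below 0.001 m); the arm keeps its last pose, push and grip.
It fails at once if a white key is pressed (value of joint any of unit_key, light_key above 0.0015 m).
It fails at once if a bystander is moved by more than 20 mm (distance of any of driver, disc0, disc1, weight, probe, jar, screwdriver from where it was at the start of the episode above 0.02 m).
It also fails if it takes over 72 s, if anything falls off the work surface, if the arm or the gripper's body presses on something with over 40 N, if the wrist force passes 120 N, or if a joint passes its speed limit or range.

ROBOT

A 6-joint arm with a two-finger parallel gripper is mounted at the origin on the work surface. World frame = base frame: x ahead of the robot, y to its left, z up, the work surface at z = 0. Lengths are in mm, angles in rad, forces in N, time in s.
With the tool pointing down it reaches from about 400 to 825 mm from the base axis. Payload 7 kg.
Tool frame: the origin (TCP) lies at the very end of the fingers, on their centre line; the grasp point (between the pads) lies 19 mm behind it; z points along the fingers, y is the line along which they close (so a half turn about z gives the same grasp; the last joint's range is limited). The gripper opens to 88 mm and grips with 3 to 60 N. Pads are 19 mm wide; open, the fingers measure 130 mm over their backs; the gripper's body (78 mm by 193 mm) begins 47 mm behind the grasp point.
Start: joints at [-0.844, 0.359, 0.012, 0, -1.224, -0.288], TCP at [286.748, -611.041, 226.561] pointing down, gripper open.
Joint ranges: [-3.07, 3.07], [-1.43, 2.12], [-1.02, 1.25], [-3.03, 1.67], [-3.05, -0], [-3.03, 3.03]. Speed limits (rad/s): [2.39, 2.39, 3.01, 3.14, 3.14, 3.14].

INTERFACE

Orientations are given as [roll, pitch, yaw] about the fixed x, y, z axes, in that order (R = Rz(yaw) Ry(pitch) Rx(roll)).
In Python, from workcell import robot gives the robot as it stands. The module is installed in compiled form; this text tells all that it offers.
- The arm moves only by the tool jog_arm, never from a script. Its argument "steps" is a list of rows, each a list of 3 entries, a list of its own where there are three numbers: the shift along the tool's x, y, z in units of 40 mm (1.0 is 40 mm), then the turn about the tool's z in units of 5 degrees (1.0 is 5 degrees), then the opening, from -1 (shut) to 1 (fully open). In form: [[[x, y, z], yaw, fingers], ...]. A call has 1 to 5 rows; each row is the pose to reach, as a shift and turn from the pose commanded when the call began, along the tool's axes at that moment; what a row does not reach only later rows make up. A row lasts 1/12 s, in which the tool goes at most 41.7 mm and 7.16 degrees, less where a joint would pass 70% of its speed; a pose out of reach is approached as far as the arm can. A call with a gripper value outside its range is refused whole. The fingers move at their own pace and stop on an object; the grip force is fixed at half the most. Time passes only in rows, so rows that repeat a pose let the fingers close. It gives the time, the measured TCP pose, the force, the opening and the grip force at its end, in the units of the state.
- robot.get_obs(): the state, without advancing time (a new reading comes with each control period).
- robot.camera(name): name is "scene" or "side" or "wrist"; returns a dict with "frame" (480x640x3 uint8, blue, green, red), "vfov" (degrees; the focal length in pixels is half the picture's height over the tangent of half this angle, whatever the lens; pixels are square), "cx", "cy" (the principal point, pixels), "position" and "orientation" of the camera in the world. Camera axes: x right, y down, z forward; pixel columns grow to the right and rows downward; lengths in mm; the calibration is good to about 2 mm. The wrist camera is an equidistant fisheye: a pixel r from the principal point sees the ray r / f radians off the axis. A picture is of the moment at which its call begins. There is no depth.
- robot.job_done(): hands the job in; it is judged then, once.
The state is a dict: "t": time; "joint_pos": joint angles; "qvel": joint speeds; "tau": joint torques, N m; "position": TCP position; "eef_rot": TCP orientation; "force": force on the tool from outside, world axes, zero at the start; "moment": the same for the moment, N m; "width": finger opening in mm; "gripper_force": force on a finger pad.
Only numpy, scipy, OpenCV 4.12 (cv2) and the standard library are available. Lean on these libraries where they do the work, as an engineer would, in place of code of your own. Each camera call takes 0.05 s, during which the arm holds its last target. There are 200 camera calls.

## Working session

There is one attempt and no reset: what is moved stays moved. The work goes in short steps, Python scripts to look and compute and a tool call to move; the robot and the scene stay as the last step left them, time stands still between calls to the robot, and variables do not carry over. Pictures are saved under pics/ and viewed, at most 10 in all, crops included, and the job is handed in when it is done.

Besides the shell and the picture viewer there is one more tool, called after ">>>" in YAML: its name, and indented under it one key for each argument. jog_arm: Moves the arm, as the interface text tells. Its arguments: {"type":"object","properties":{"steps":{"type":"array","items":{"type":"array"}}},"required":["steps"]}

```bash
mkdir -p pics
cat > h.py <<'E'
import numpy as np, cv2, pickle
from scipy.spatial.transform import Rotation as R
from workcell import robot
def rot(c):
    o=np.array(c["orientation"],float)
    return o if o.shape==(3,3) else R.from_euler('xyz',o).as_matrix() if o.size==3 else R.from_quat(o).as_matrix()
def ray(c,u,v,fish=False):
    f=240/np.tan(np.radians(c["vfov"])/2); x,y=(u-c["cx"]),(v-c["cy"])
    if fish:
        r=np.hypot(x,y); a=r/f; d=np.array([x/r*np.sin(a),y/r*np.sin(a),np.cos(a)]) if r>0 else np.array([0,0,1.])
    else: d=np.array([x/f,y/f,1.])
    d=rot(c)@d; return np.array(c["position"],float),d/np.linalg.norm(d)
def onz(c,u,v,z,fish=False):
    p,d=ray(c,u,v,fish); return p+d*(z-p[2])/d[2]
def proj(c,P,fish=False):
    f=240/np.tan(np.radians(c["vfov"])/2); q=rot(c).T@(np.array(P,float)-np.array(c["position"],float))
    if fish:
        r=np.hypot(q[0],q[1]); a=np.arctan2(r,q[2]); return np.array([c["cx"]+f*a*q[0]/r,c["cy"]+f*a*q[1]/r])
    return np.array([c["cx"]+f*q[0]/q[2],c["cy"]+f*q[1]/q[2]])
def tri(a,b):
    (p,d),(q,e)=a,b; A=np.stack([d,-e],1); s=np.linalg.lstsq(A,q-p,rcond=None)[0]
    m,n=p+s[0]*d,q+s[1]*e; return (m+n)/2,np.linalg.norm(m-n)
E
python3 - <<'E'
from h import *
for n in ["scene","side","wrist"]:
    c=robot.camera(n); cv2.imwrite(f"pics/{n}0.png",c["frame"]); pickle.dump(c,open(n+"0.pkl","wb"))
    print(n,{k:v for k,v in c.items() if k!="frame"})
print(robot.get_obs())
E
```

```text
scene {'vfov': 53.05881707360447, 'cx': 325.7668021749076, 'cy': 242.26547374969323, 'position': array([1078.98411971, -160.30186298, 1007.79927476]), 'orientation': array([-2.52187286e+00,  7.54976204e-04,  1.37138546e+00])}
side {'vfov': 52.423141895657885, 'cx': 322.6070242968639, 'cy': 228.3246827311707, 'position': array([400.33060932, 858.06058933, 707.33400539]), 'orientation': array([-2.12021740e+00, -2.63962457e-03, -3.01881706e+00])}
wrist {'vfov': 65.70646984690485, 'cx': 320.98148584841465, 'cy': 243.13776289054059, 'position': array([ 225.78632657, -640.33852557,  383.15095966]), 'orientation': array([ 2.88295538e+00, -5.90690443e-04,  2.00960977e+00])}
{'t': 0.15, 'joint_pos': array([-8.43901831e-01,  3.59182462e-01,  1.12797186e-02, -2.37006840e-04,
       -1.22413639e+00, -2.88119556e-01]), 'qvel': array([-0.00158191, -0.00182624,  0.00031225,  0.00118176,  0.00062242,
        0.00067916]), 'tau': array([ 1.05287891e-03, -5.83276141e+01,  2.93290937e+01,  7.00123340e+00,
        8.72144621e-03, -1.00290720e-04]), 'position': array([ 286.57980325, -610.72715832,  225.87143347]), 'eef_rot': array([ 3.14033776e+00, -1.39522279e-04, -2.70289829e+00]), 'force': array([-0.19776467, -0.66242769,  0.3033177 ]), 'moment': array([ 0.02860606, -0.04377783,  0.02646469]), 'gripper_force': 0.0, 'width': 87.8983997829697}
```

View pics/scene0.png

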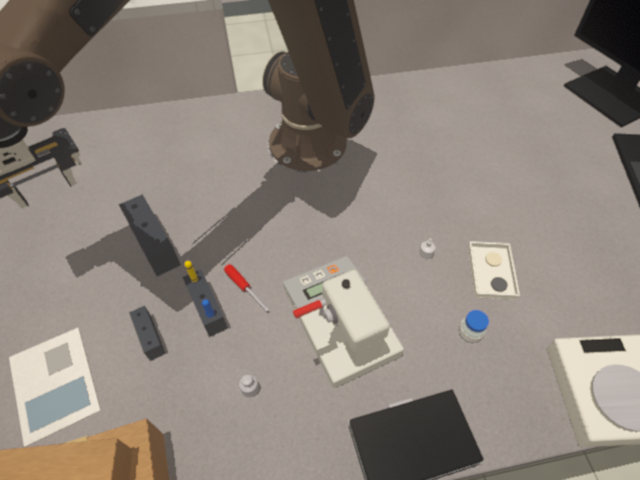

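View pics/side0.png

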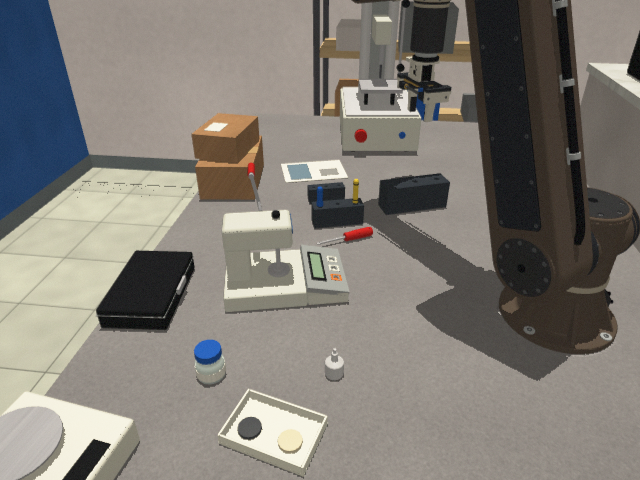

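Scene: stylus (190,270), driver (206,306), ZERO (333,269), cap (346,284), lever handle (308,309). Side: stylus (356,190), driver (320,196), ZERO (336,277), cap (276,214), lever (252,172).

```bash
cat > m.py <<'E'
from h import *
S=pickle.load(open("scene0.pkl","rb")); D=pickle.load(open("side0.pkl","rb"))
def blob(c,lo,hi,box):
    h=cv2.cvtColor(c["frame"],cv2.COLOR_BGR2HSV); m=cv2.inRange(h,lo,hi)
    x0,y0,x1,y1=box; k=np.zeros_like(m); k[y0:y1,x0:x1]=m[y0:y1,x0:x1]
    n,l,s,ce=cv2.connectedComponentsWithStats(k); i=1+np.argmax(s[1:,4]); 
    ys,xs=np.nonzero(l==i); r=cv2.minAreaRect(np.stack([xs,ys],1).astype(np.float32))
    return ce[i],s[i],r
Y=((20,120,80),(35,255,255)); B=((100,120,50),(130,255,255)); RE=((0,170,80),(4,255,255)); O=((5,120,120),(18,255,255)); K=((0,0,0),(180,255,45))
for n,col,b1,b2 in [("stylus",Y,(170,250,210,290),(340,170,370,210)),("driver",B,(190,290,225,325),(305,175,335,215)),
  ("zero",O,(320,260,345,278),(325,268,350,286)),("lever",RE,(285,295,325,322),(240,155,262,185)),("cap",K,(338,276,354,291),(268,206,284,220))]:
    a=blob(S,*col,b1); b=blob(D,*col,b2); P,e=tri(ray(S,*a[0]),ray(D,*b[0]))
    print(n,a[0].round(1),a[1],b[0].round(1),b[1],P.round(1),round(e,1)); print("   ",a[2],b[2])
for c,n,bx in((S,"s",(280,240,420,380)),(D,"d",(210,200,370,310))):
    x0,y0,x1,y1=bx; cv2.imwrite(f"pics/crop_{n}.png",cv2.resize(c["frame"][y0:y1,x0:x1],None,fx=4,fy=4,interpolation=cv2.INTER_CUBIC))
a=cv2.imread("pics/crop_s.png");b=cv2.imread("pics/crop_d.png")
w=np.zeros((600,800,3),np.uint8);a=cv2.resize(a,(400,400));b=cv2.resize(b,(400,275));w[:400,:400]=a;w[:275,400:]=b
cv2.imwrite("pics/crop.png",w)
E
python3 m.py
```

```text
stylus [190.7 270.8] [184 260  14  22 160] [355.2 189.3] [353 179   6  21 100] [ 457.8 -343.9   97.9] 2.7
    ((190.75775146484375, 270.82989501953125), (22.84528923034668, 7.615096092224121), 66.03751373291016) ((355.5, 189.0), (20.0, 5.0), 90.0)
driver [207.4 307.8] [202 299  12  18 123] [319.5 196.4] [316 186   7  21 121] [ 552.4 -314.3   85.6] 1.0
    ((207.2000274658203, 307.9000244140625), (17.8885440826416, 7.602630138397217), 63.43495178222656) ((319.0, 196.0), (20.0, 6.0), 90.0)
zero [332.9 268.9] [327 265  12   8  39] [335.7 276.9] [330 274  12   7  43] [478.3 -22.9  36.4] 2.4
    ((332.55999755859375, 268.5800476074219), (8.0, 8.199999809265137), 53.13010025024414) ((335.5, 277.0), (6.0, 11.0), 90.0)
lever [306.8 308.4] [294 301  27  16 172] [251.  167.7] [248 163   7  11  66] [ 682.3 -115.7  252.2] 3.2
    ((306.8965759277344, 308.25860595703125), (6.434015274047852, 27.44304656982422), 66.80140686035156) ((251.0, 168.0), (10.0, 6.0), 90.0)Traceback (most recent call last):
  File "m.py", line 12, in <module>
    a=blob(S,*col,b1); b=blob(D,*col,b2); P,e=tri(ray(S,*a[0]),ray(D,*b[0]))
  File "m.py", line 6, in blob
    n,l,s,ce=cv2.connectedComponentsWithStats(k); i=1+np.argmax(s[1:,4]);
                                                      ~~~~~~~~~^^^^^^^^^
    return _wrapfunc(a, 'argmax', axis=axis, out=out, **kwds)
    return bound(*args, **kwds)
ValueError: attempt to get argmax of an empty sequence
```

```bash
cat > go.py <<'E'
from h import *
import sys
def plan(P,yaw=None):
    o=robot.get_obs(); M=R.from_euler('xyz',o["eef_rot"]).as_matrix(); d=M.T@(np.array(P,float)-o["position"])/40
    t=0
    if yaw is not None:
        e=(yaw-o["eef_rot"][2]+np.pi)%(2*np.pi)-np.pi; t=-np.degrees(e)/5
    print("t",round(o["t"],2),"pos",o["position"].round(1),"rot",o["eef_rot"].round(3),"F",o["force"].round(1),"w",round(o["width"],1),"g",round(o["gripper_force"],1))
    print("shift",d.round(2),"turn",round(t,2))
if __name__=="__main__":
    a=[float(x) for x in sys.argv[1:]]; plan(a[:3],a[3] if len(a)>3 else None)
E
python3 go.py 458 -344 230 -2.837
```

```text
t 0.15 pos [ 286.6 -610.7  225.9] rot [ 3.14  -0.    -2.703] F [-0.2 -0.7  0.3] w 87.9 g 0.0
shift [-6.71  4.22 -0.1 ] turn 1.54
```

>>> jog_arm:
  steps:
    - [[-0.8,0.5,0],0.4,1]
    - [[-1.6,1.0,0],0.8,1]
    - [[-2.4,1.5,0],1.2,1]
    - [[-3.2,2.0,0],1.54,1]
    - [[-4.0,2.5,0],1.54,1]

```text
t: 0.57
position: [389.5, -450.9, 226.3]
eef_rot: [3.141, -0.0, -2.84]
force: [1.7, -0.2, -0.2]
width: 87.4
gripper_force: 0.0
```

```bash
python3 go.py 458 -344 230 -2.837
```

```text
t 0.57 pos [ 389.5 -450.9  226.3] rot [ 3.141 -0.    -2.84 ] F [ 1.7 -0.2 -0.2] w 87.4 g 0.0
shift [-2.43  2.04 -0.09] turn -0.03
```

>>> jog_arm:
  steps:
    - [[-0.7,0.6,0],0,1]
    - [[-1.4,1.2,0],0,1]
    - [[-2.3,1.95,0],0,0.4]
    - [[-2.3,1.95,0],0,0.4]
    - [[-2.3,1.95,0],0,0.4]

```text
t: 0.98
position: [454.8, -348.4, 226.6]
eef_rot: [3.141, 0.0, -2.833]
force: [-0.0, 0.5, -0.8]
width: 73.1
gripper_force: 0.0
```

```bash
python3 go.py 458 -344 230 -2.837
python3 - <<'E'
from h import *
c=robot.camera("wrist"); cv2.imwrite("pics/w1.png",c["frame"]); pickle.dump(c,open("w1.pkl","wb"))
print(proj(c,[458,-344,130],True),proj(c,[552,-314,114],True),proj(c,[478,-23,40],True))
E
```

```text
t 0.98 pos [ 454.8 -348.4  226.6] rot [ 3.141  0.    -2.833] F [-0.   0.5 -0.8] w 73.1 g 0.0
shift [-0.11  0.08 -0.09] turn 0.04
[326.73020415 249.39096892] [325.89047374 356.25720521] [568.21130517 319.61625092]
```

View pics/w1.png

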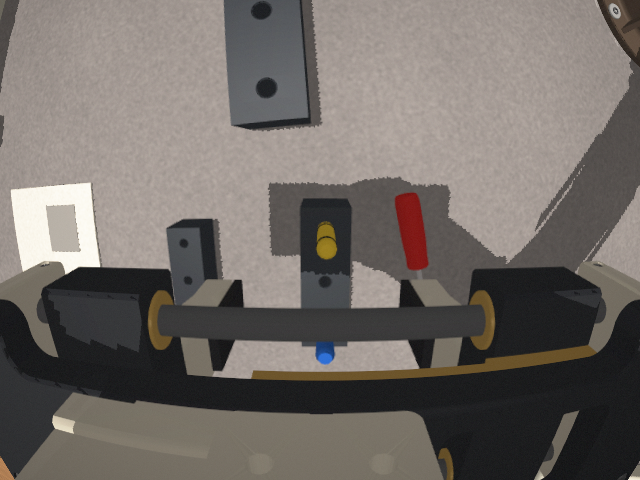

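>>> jog_arm:
  steps:
    - [[0,0,0.7],0,0.2]
    - [[0,0,1.4],0,0.0]
    - [[0,0,2.0],0,-0.1]
    - [[0,0,2.0],0,-0.1]
    - [[0,0,2.0],0,-0.1]

```text
t: 1.45
position: [452.1, -351.4, 145.8]
eef_rot: [3.14, -0.003, -2.838]
force: [-0.3, 0.5, 0.8]
width: 40.9
gripper_force: 0.0
```

```bash
python3 go.py 458 -344 81 -2.837
python3 - <<'E'
from h import *
c=robot.camera("wrist"); cv2.imwrite("pics/w2.png",c["frame"]); pickle.dump(c,open("w2.pkl","wb"))
h=cv2.cvtColor(c["frame"],cv2.COLOR_BGR2HSV); m=cv2.inRange(h,(20,120,60),(35,255,255)); m[:, :250]=0; m[:,400:]=0; m[300:]=0
ys,xs=np.nonzero(m); print(xs.min(),xs.max(),ys.min(),ys.max(),proj(c,[458,-344,130],True),proj(c,[458,-344,60],True))
# widths per row
for r in range(ys.min(),ys.max()+1,4): x=xs[ys==r]; print(r,x.min(),x.max(),end='; ')
E
```

```text
t 1.45 pos [ 452.1 -351.4  145.8] rot [ 3.140e+00 -3.000e-03 -2.838e+00] F [-0.3  0.5  0.8] w 40.9 g 0.0
shift [-0.2   0.13  1.62] turn -0.02
318 346 250 299 [332.95788728 299.46005707] [329.76629833 258.88899438]
250 329 330; 254 321 337; 258 319 339; 262 319 340; 266 319 341; 270 319 342; 274 318 342; 278 318 343; 282 318 344; 286 318 344; 290 319 345; 294 318 346; 298 318 346;
```

>>> jog_arm:
  steps:
    - [[-0.2,0.13,0],0,-0.1]
    - [[-0.2,0.13,0.4],0,-0.1]
    - [[-0.2,0.13,0.8],0,-0.1]
    - [[-0.2,0.13,0.8],0,-0.1]
    - [[-0.2,0.13,0.8],0,-0.1]

```text
t: 1.92
position: [460.0, -343.3, 115.6]
eef_rot: [-3.141, 0.0, -2.837]
force: [0.2, -0.6, 0.3]
width: 39.2
gripper_force: 0.0
```

```bash
python3 go.py 458 -344 81 -2.837
```

```text
t 1.92 pos [ 460.  -343.3  115.6] rot [-3.141  0.    -2.837] F [ 0.2 -0.6  0.3] w 39.2 g 0.0
shift [ 0.05 -0.    0.86] turn 0.0
```

>>> jog_arm:
  steps:
    - [[0.04,0,0.5],0,-0.1]
    - [[0.04,0,0.86],0,-0.1]
    - [[0.04,0,0.86],0,-0.1]
    - [[0.04,0,0.86],0,-0.1]
    - [[0.04,0,0.86],0,-0.1]

```text
t: 2.33
position: [459.2, -344.2, 81.9]
eef_rot: [-3.14, 0.001, -2.837]
force: [0.4, -0.0, 0.7]
width: 39.2
gripper_force: 0.0
```

>>> jog_arm:
  steps:
    - [[0,0,0],0,-1]
    - [[0,0,0],0,-1]
    - [[0,0,0],0,-1]
    - [[0,0,0],0,-1]
    - [[0,0,0],0,-1]

```text
t: 2.75
position: [458.3, -343.8, 80.5]
eef_rot: [-3.141, 0.0, -2.837]
force: [-0.2, 0.8, 1.8]
width: 14.5
gripper_force: 30.0
```

```bash
python3 go.py 458 -344 81 -2.837
```

```text
t 2.75 pos [ 458.3 -343.8   80.5] rot [-3.141  0.    -2.837] F [-0.2  0.8  1.8] w 14.5 g 30.0
shift [ 0.01 -0.   -0.01] turn -0.0
```

>>> jog_arm:
  steps:
    - [[0,0,-0.8],0,-1]
    - [[0,0,-1.6],0,-1]
    - [[0,0,-2.4],0,-1]
    - [[0,0,-2.8],0,-1]
    - [[0,0,-2.8],0,-1]

```text
t: 3.17
position: [460.1, -344.7, 196.8]
eef_rot: [-3.137, 0.005, -2.837]
force: [0.3, -0.7, 0.1]
width: 14.6
gripper_force: 30.0
```

```bash
python3 go.py 440 -70 190 -2.837
```

```text
t 3.17 pos [ 460.1 -344.7  196.8] rot [-3.137  0.005 -2.837] F [ 0.3 -0.7  0.1] w 14.6 g 30.0
shift [-1.58  6.7   0.15] turn 0.01
```

>>> jog_arm:
  steps:
    - [[-0.22,0.95,0],0,-1]
    - [[-0.45,1.9,0],0,-1]
    - [[-0.67,2.85,0],0,-1]
    - [[-0.9,3.8,0],0,-1]
    - [[-1.1,4.7,0],0,-1]

```text
t: 3.58
position: [442.8, -149.5, 191.6]
eef_rot: [3.141, -0.001, -2.838]
force: [0.5, 1.4, -0.5]
width: 14.2
gripper_force: 30.0
```

>>> jog_arm:
  steps:
    - [[-0.2,0.9,0],0,-1]
    - [[-0.45,1.8,0.1],0,-1]
    - [[-0.45,1.9,0.1],0,-1]
    - [[-0.45,1.9,0.1],0,-1]
    - [[-0.45,1.9,0.1],0,-1]

```text
t: 4.0
position: [437.9, -73.0, 188.0]
eef_rot: [-3.142, -0.0, -2.835]
force: [0.2, -0.5, -0.8]
width: 14.3
gripper_force: 30.0
```

```bash
python3 go.py 440 -70 190 -2.837
python3 - <<'E'
from h import *
c=robot.camera("wrist"); cv2.imwrite("pics/w3.png",c["frame"]); pickle.dump(c,open("w3.pkl","wb"))
print(proj(c,[478,-23,40],True))
E
```

```text
t 4.0 pos [437.9 -73.  188. ] rot [-3.142 -0.    -2.835] F [ 0.2 -0.5 -0.8] w 14.3 g 30.0
shift [-0.07  0.06 -0.05] turn 0.02
[362.28401943 286.87070246]
```

View pics/w3.png

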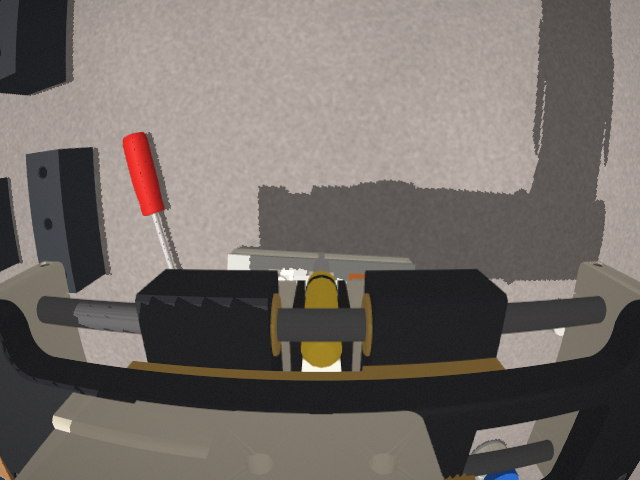

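>>> jog_arm:
  steps:
    - [[-0.5,0,-0.2],0,-1]
    - [[-1.0,0,-0.4],0,-1]
    - [[-1.4,0,-0.6],0,-1]
    - [[-1.4,0,-0.6],0,-1]
    - [[-1.4,0,-0.6],0,-1]

```text
t: 4.47
position: [492.0, -57.7, 211.7]
eef_rot: [3.142, -0.001, -2.839]
force: [-0.5, -1.1, -1.9]
width: 14.5
gripper_force: 30.0
```

```bash
python3 go.py 440 -70 190 -2.837
python3 - <<'E'
from h import *
for n in ["wrist","scene","side"]:
    c=robot.camera(n); pickle.dump(c,open(n+"4.pkl","wb"))
    if n=="wrist": w=c["frame"][130:290,180:480]; print(proj(c,[478,-23,40],True))
    if n=="scene": s=c["frame"][230:330,270:370]
    if n=="side": d=c["frame"][200:300,260:360]
o=np.zeros((600,750,3),np.uint8); o[:320,:600]=cv2.resize(w,(600,320),interpolation=2); o[320:600,:280]=cv2.resize(s,(280,280),interpolation=2); o[320:600,300:580]=cv2.resize(d,(280,280),interpolation=2)
cv2.imwrite("pics/w4.png",o)
E
```

```text
t 4.47 pos [492.  -57.7 211.7] rot [ 3.142e+00 -1.000e-03 -2.839e+00] F [-0.5 -1.1 -1.9] w 14.5 g 30.0
shift [1.33 0.09 0.54] turn -0.03
[363.18989653 219.0972185 ]
```

View pics/w4.png

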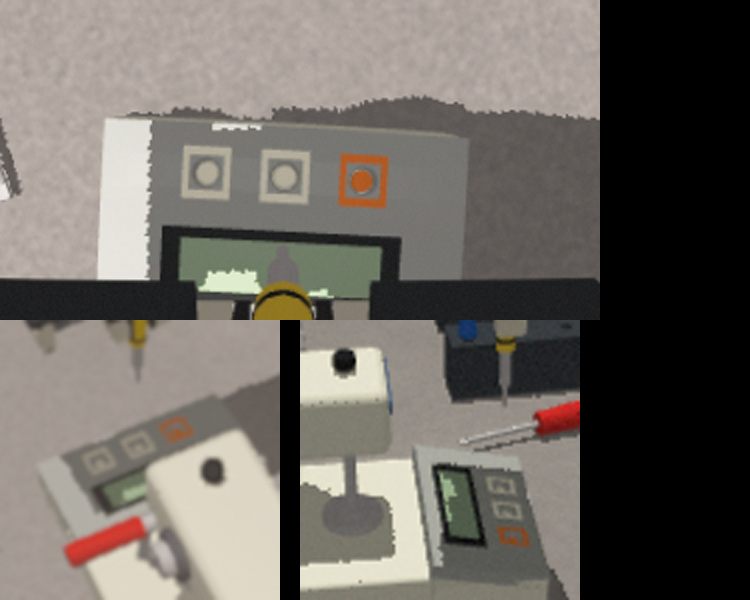

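Run:
```python
from h import *
W,S,D=[pickle.load(open(n+"4.pkl","rb")) for n in("wrist","scene","side")]
def ob(c,box):
    x0,y0,x1,y1=box; m=cv2.inRange(cv2.cvtColor(c["frame"],cv2.COLOR_BGR2HSV),(4,110,90),(18,255,255)); k=np.zeros_like(m);k[y0:y1,x0:x1]=m[y0:y1,x0:x1]
    r=cv2.minAreaRect(np.argwhere(k)[:,::-1].astype(np.float32)); return np.array(r[0]),r[1]
w=ob(W,(340,195,385,240)); s=ob(S,(320,258,348,280)); d=ob(D,(320,265,352,290)); print(w,s,d)
print("W-S",tri(ray(W,*w[0],True),ray(S,*s[0]))); print("W-D",tri(ray(W,*w[0],True),ray(D,*d[0]))); print("S-D",tri(ray(S,*s[0]),ray(D,*d[0])))
for z in(33,37): print(z,onz(W,361.5,220.5,z,True).round(1))
k=[onz(W,u,v,37,True) for u,v in((361.5,220.5),(322.5,219),(283,216.5))]; print(np.array(k).round(1)); v=k[0]-k[2]; print(np.linalg.norm(v),"gauge yaw",np.arctan2(-v[0],v[1]))
print("tip",tri(ray(S,319.3,251.4),ray(D,333.2,229.3)))
print("capS",onz(S,270+211/2.8,230+(470-320)/2.8,195),"capD",onz(D,260+(344-300)/2.8,200+(360-320)/2.8,192))
h,e=tri(ray(S,306.8,308.4),ray(D,251,167.7)); print(h,e,onz(S,306.8,308.4,248),onz(D,251,167.7,248))
```

```text
(array([361., 220.]), (26.0, 24.0)) (array([332.50003052, 268.50003052]), (7.602630138397217, 9.391486167907715)) (array([335.5, 277. ]), (6.0, 11.0))
W-S (array([479.60469001, -23.97370591,  38.64927376]), np.float64(0.8776468499661324))
W-D (array([478.9425065 , -24.03453192,  36.31777925]), np.float64(2.033926599452265))
S-D (array([478.04105795, -23.30264795,  36.55302556]), np.float64(0.39512580812465053))
33 [480.8 -22.9  33. ]
37 [480.2 -23.6  37. ]
[[480.2 -23.6  37. ]
 [489.5 -58.   37. ]
 [498.  -93.1  37. ]]
71.7869751761169 gauge yaw 0.2506299019315497
tip (array([490.29273627, -57.81552233, 139.8712298 ]), np.float64(5.076695204041135))
capS [615.37601317 -28.1231205  195.        ] capD [607.80330451 -21.42999343 192.        ]
[ 682.17419326 -115.68843561  252.18540204] 3.23017257127759 [ 681.63804696 -114.79644082  248.        ] [ 683.84220338 -126.72824523  248.        ]
```

```bash
python3 go.py 480 -23.5 120 -2.837
```

```text
t 4.62 pos [490.6 -57.5 211.5] rot [ 3.141e+00 -1.000e-03 -2.839e+00] F [ 0.1 -0.1 -0.8] w 14.5 g 30.0
shift [-0.    0.89  2.29] turn -0.02
```

>>> jog_arm:
  steps:
    - [[0,0.5,0.3],0,-1]
    - [[0,0.89,0.9],0,-1]
    - [[0,0.89,1.6],0,-1]
    - [[0,0.89,2.25],0,-1]
    - [[0,0.89,2.25],0,-1]

```text
t: 5.03
position: [476.9, -23.4, 117.8]
eef_rot: [3.141, -0.008, -2.838]
force: [-1.3, 0.1, -0.6]
width: 14.2
gripper_force: 30.0
```

>>> jog_arm:
  steps:
    - [[0,0,0],0,-1]
    - [[0,0,0],0,-1]

```text
t: 5.2
position: [481.5, -22.7, 123.4]
eef_rot: [-3.141, 0.001, -2.837]
force: [-0.4, 0.4, 0.3]
width: 14.3
gripper_force: 30.0
```

```bash
python3 go.py 480 -23.5 106 -2.837;  python3 - <<'E'
from h import *
o=np.zeros((600,800,3),np.uint8)
for i,n in enumerate(["wrist","scene","side"]):
    c=robot.camera(n); pickle.dump(c,open(n+"5.pkl","wb")); f=c["frame"]
    if i==0: o[:300,:400]=cv2.resize(f[190:340,220:420],(400,300),interpolation=2)
    if i==1: o[:300,400:]=cv2.resize(f[235:295,290:370],(400,300),interpolation=2)
    if i==2: o[300:,:400]=cv2.resize(f[240:300,300:380],(400,300),interpolation=2)
cv2.imwrite("pics/w5.png",o)
E
```

```text
t 5.2 pos [481.5 -22.7 123.4] rot [-3.141e+00  1.000e-03 -2.837e+00] F [-0.4  0.4  0.3] w 14.3 g 30.0
shift [ 0.04 -0.01  0.44] turn -0.0
```

View pics/w5.png

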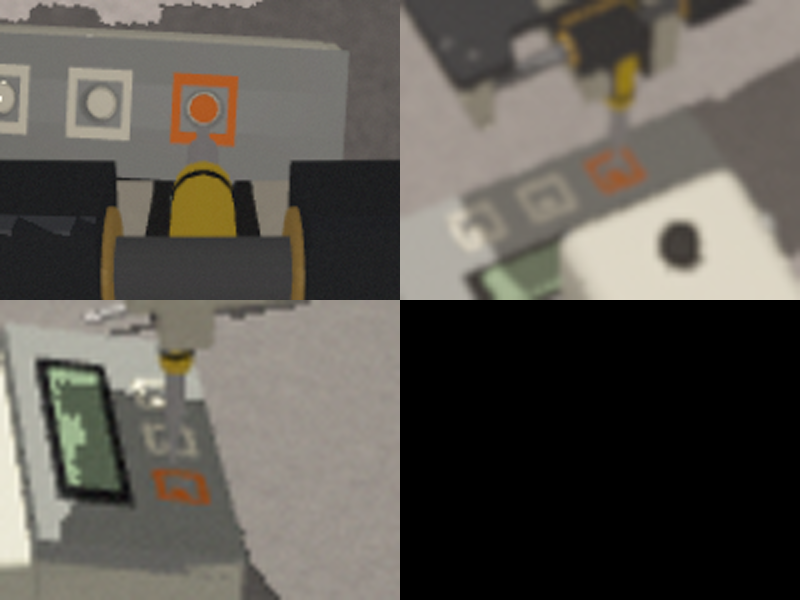

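Run:
```python
from h import *
c=pickle.load(open("wrist5.pkl","rb")); print(onz(c,322,243.5,33,True),proj(c,[481.5,-22.7,51],True)*1.0)
for i in range(1): print(robot.get_obs()["position"],robot.get_obs()["force"])
```

```text
[480.06369566 -23.41203933  33.        ] [322.41791721 253.0783521 ]
[481.81062753 -22.41549747 123.74311397] [-0.36569973  0.84649712 -0.43682621]
```

>>> jog_arm:
  steps:
    - [[0.02,0,0.15],0,-1]
    - [[0.02,0,0.35],0,-1]
    - [[0.02,0,0.35],0,-1]
    - [[0.02,0,0.35],0,-1]

```text
t: 5.68
position: [479.5, -22.9, 107.6]
eef_rot: [-3.142, -0.001, -2.837]
force: [-0.2, -0.5, 0.5]
width: 14.5
gripper_force: 30.0
```

```bash
python3 go.py 480 -23.5 100 -2.837
```

```text
t 5.68 pos [479.5 -22.9 107.6] rot [-3.142e+00 -1.000e-03 -2.837e+00] F [-0.2 -0.5  0.5] w 14.5 g 30.0
shift [-0.01 -0.02  0.19] turn -0.0
```

Aligned; press.

>>> jog_arm:
  steps:
    - [[0,0,0.06],0,-1]
    - [[0,0,0.12],0,-1]
    - [[0,0,0.18],0,-1]
    - [[0,0,0.18],0,-1]
    - [[0,0,0.18],0,-1]

```text
t: 6.1
position: [481.2, -22.6, 101.9]
eef_rot: [-3.141, 0.002, -2.836]
force: [-1.6, 0.5, 8.6]
width: 14.1
gripper_force: 30.0
```

```bash
python3 go.py 480 -23.5 100 -2.837
```

```text
t 6.1 pos [481.2 -22.6 101.9] rot [-3.141e+00  2.000e-03 -2.836e+00] F [-1.6  0.5  8.6] w 14.1 g 30.0
shift [ 0.04 -0.01  0.05] turn 0.01
```

>>> jog_arm:
  steps:
    - [[0,0,0.03],0,-1]
    - [[0,0,0.03],0,-1]
    - [[0,0,0.03],0,-1]
    - [[0,0,0.03],0,-1]

```text
t: 6.43
position: [481.5, -22.5, 101.5]
eef_rot: [-3.141, 0.003, -2.836]
force: [-3.5, 0.8, 15.4]
width: 14.5
gripper_force: 30.0
```

Run:
```python
from h import *
print(robot.get_obs()["position"],robot.get_obs()["force"])
S=robot.camera("scene"); o=np.zeros((600,800,3),np.uint8); 
c=robot.camera("side"); o[:600,:400]=cv2.resize(c["frame"][240:300,310:350],(400,600),interpolation=2); o[:600,400:]=cv2.resize(S["frame"][240:300,315:355],(400,600),interpolation=2); cv2.imwrite("pics/w6.png",o)
```

```text
[481.53467613 -22.54949333 101.5084709 ] [-3.46957922  0.80472071 15.44805794]
```

View pics/w6.png

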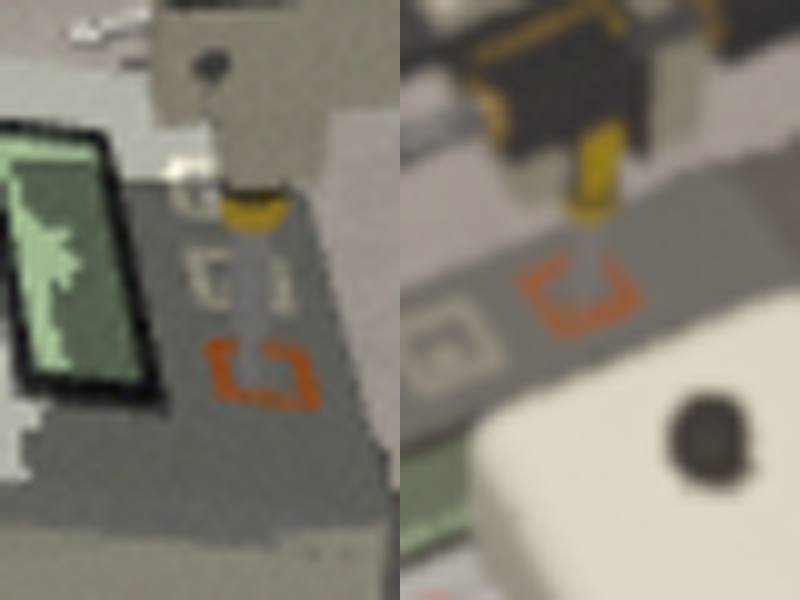

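>>> jog_arm:
  steps:
    - [[0,0,-0.3],0,-1]
    - [[0,0,-1.0],0,-1]
    - [[0,0,-1.8],0,-1]
    - [[0,0,-2.4],0,-1]
    - [[0,0,-2.4],0,-1]

```text
t: 6.95
position: [482.8, -22.3, 200.7]
eef_rot: [-3.14, 0.008, -2.836]
force: [1.5, -0.1, 0.2]
width: 14.2
gripper_force: 30.0
```

```bash
python3 go.py 458.3 -344 200 -2.837
```

```text
t 6.95 pos [482.8 -22.3 200.7] rot [-3.14   0.008 -2.836] F [ 1.5 -0.1  0.2] w 14.2 g 30.0
shift [ 3.   -7.49  0.  ] turn 0.01
```

>>> jog_arm:
  steps:
    - [[0.37,-0.93,0],0,-1]
    - [[0.74,-1.86,0],0,-1]
    - [[1.11,-2.8,0],0,-1]
    - [[1.48,-3.7,0],0,-1]
    - [[1.85,-4.6,0],0,-1]

```text
t: 7.37
position: [464.0, -222.0, 195.3]
eef_rot: [3.141, 0.0, -2.837]
force: [0.7, 0.6, -0.9]
width: 14.3
gripper_force: 30.0
```

>>> jog_arm:
  steps:
    - [[0.37,-0.93,0],0,-1]
    - [[0.74,-1.86,0],0,-1]
    - [[1.1,-2.8,0],0,-1]
    - [[1.1,-2.8,0],0,-1]
    - [[1.1,-2.8,0],0,-1]

```text
t: 7.78
position: [455.1, -342.3, 194.3]
eef_rot: [3.14, -0.002, -2.841]
force: [0.1, 0.9, -0.2]
width: 14.5
gripper_force: 30.0
```

```bash
python3 go.py 458.3 -344 145 -2.837
```

```text
t 7.78 pos [ 455.1 -342.3  194.3] rot [ 3.140e+00 -2.000e-03 -2.841e+00] F [ 0.1  0.9 -0.2] w 14.5 g 30.0
shift [-0.07 -0.07  1.23] turn -0.05
```

>>> jog_arm:
  steps:
    - [[-0.07,-0.05,0.4],0,-1]
    - [[-0.07,-0.05,0.8],0,-1]
    - [[-0.07,-0.05,1.15],0,-1]
    - [[-0.07,-0.05,1.15],0,-1]
    - [[-0.07,-0.05,1.15],0,-1]

```text
t: 8.2
position: [459.2, -340.5, 149.2]
eef_rot: [3.14, -0.002, -2.836]
force: [0.9, -0.5, 0.7]
width: 14.3
gripper_force: 30.0
```

>>> jog_arm:
  steps:
    - [[0,0,0],0,-1]
    - [[0,0,0],0,-1]
    - [[0,0,0],0,-1]

```text
t: 8.45
position: [460.1, -341.5, 150.8]
eef_rot: [-3.141, 0.001, -2.837]
force: [0.0, -0.6, -0.4]
width: 14.6
gripper_force: 30.0
```

```bash
python3 go.py 458.3 -344 139 -2.837;python3 - <<'E'
from h import *
c=robot.camera("wrist"); pickle.dump(c,open("w7.pkl","wb"));cv2.imwrite("pics/w7.png",cv2.resize(c["frame"][150:300,220:420],(800,600),interpolation=2))
A=pickle.load(open("w2.pkl","rb"))
print(proj(c,[458.3,-344,60],True), np.array(c["position"]))
E
```

```text
t 8.45 pos [ 460.1 -341.5  150.8] rot [-3.141e+00  1.000e-03 -2.837e+00] F [ 0.  -0.6 -0.4] w 14.6 g 30.0
shift [ 0.06 -0.05  0.29] turn 0.0
[319.68081532 242.04404631] [ 395.6102254  -362.28770144  308.12356213]
```

View pics/w7.png

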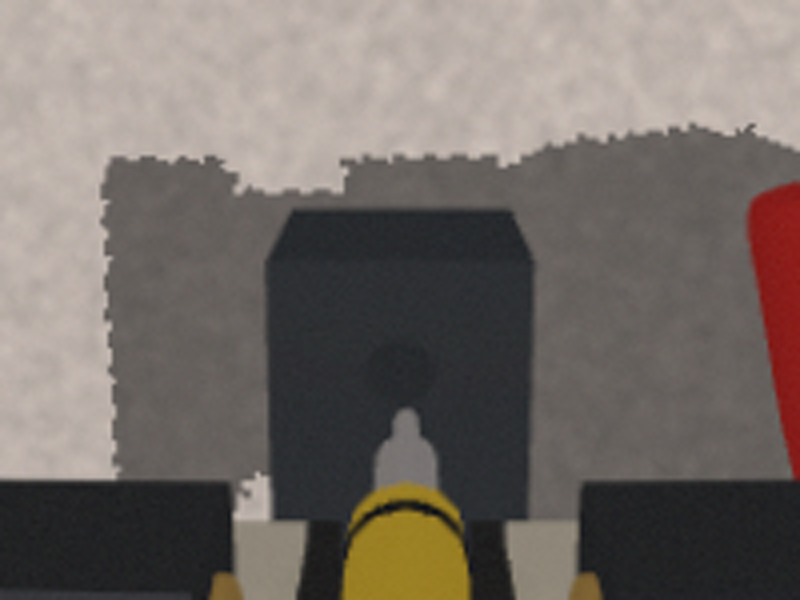

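>>> jog_arm:
  steps:
    - [[0.06,-0.05,0.1],0,-1]
    - [[0.06,-0.05,0.2],0,-1]
    - [[0.06,-0.05,0.2],0,-1]
    - [[0.06,-0.05,0.2],0,-1]
    - [[0.06,-0.05,0.2],0,-1]

```text
t: 8.92
position: [457.7, -344.2, 141.6]
eef_rot: [3.141, -0.0, -2.837]
force: [0.0, 0.7, -0.8]
width: 14.3
gripper_force: 30.0
```

```bash
python3 go.py 458.3 -344 81 -2.837
```

```text
t 8.92 pos [ 457.7 -344.2  141.6] rot [ 3.141 -0.    -2.837] F [ 0.   0.7 -0.8] w 14.3 g 30.0
shift [-0.02  0.    1.52] turn -0.0
```

>>> jog_arm:
  steps:
    - [[0,0,0.15],0,-1]
    - [[0,0,0.3],0,-1]
    - [[0,0,0.45],0,-1]
    - [[0,0,0.6],0,-1]
    - [[0,0,0.6],0,-1]

```text
t: 9.33
position: [456.9, -343.7, 116.0]
eef_rot: [3.14, -0.002, -2.838]
force: [-0.5, 0.1, -0.1]
width: 14.5
gripper_force: 30.0
```

```bash
python3 go.py 458.3 -344 81 -2.837
```

```text
t 9.33 pos [ 456.9 -343.7  116. ] rot [ 3.140e+00 -2.000e-03 -2.838e+00] F [-0.5  0.1 -0.1] w 14.5 g 30.0
shift [-0.03 -0.02  0.87] turn -0.01
```

In the hole with no force; continue.

>>> jog_arm:
  steps:
    - [[-0.02,-0.01,0.2],0,-1]
    - [[-0.02,-0.01,0.4],0,-1]
    - [[-0.02,-0.01,0.6],0,-1]
    - [[-0.02,-0.01,0.75],0,-1]
    - [[-0.02,-0.01,0.75],0,-1]

```text
t: 9.75
position: [457.9, -344.0, 85.9]
eef_rot: [3.14, -0.002, -2.837]
force: [0.4, -0.4, -0.3]
width: 14.4
gripper_force: 30.0
```

```bash
python3 go.py 458.3 -344 80 -2.837
```

```text
t 9.75 pos [ 457.9 -344.    85.9] rot [ 3.140e+00 -2.000e-03 -2.837e+00] F [ 0.4 -0.4 -0.3] w 14.4 g 30.0
shift [-0.01 -0.    0.15] turn -0.01
```

>>> jog_arm:
  steps:
    - [[0,0,0.05],0,-1]
    - [[0,0,0.1],0,-1]
    - [[0,0,0.13],0,-1]
    - [[0,0,0.13],0,-1]
    - [[0,0,0.13],0,-1]

```text
t: 10.17
position: [458.6, -344.3, 82.6]
eef_rot: [3.142, -0.0, -2.837]
force: [-1.2, 0.9, -1.7]
width: 14.4
gripper_force: 30.0
```

```bash
python3 go.py 458.3 -344 80 -2.837
```

```text
t 10.17 pos [ 458.6 -344.3   82.6] rot [ 3.142 -0.    -2.837] F [-1.2  0.9 -1.7] w 14.4 g 30.0
shift [0.01 0.01 0.06] turn -0.0
```

>>> jog_arm:
  steps:
    - [[0,0,0.05],0,-1]
    - [[0,0,0.05],0,-1]
    - [[0,0,0.05],0,-1]

```text
t: 10.42
position: [458.6, -344.3, 80.6]
eef_rot: [3.142, 0.0, -2.837]
force: [-1.0, 1.3, 0.2]
width: 14.7
gripper_force: 30.0
```

>>> jog_arm:
  steps:
    - [[0,0,0],0,-0.1]
    - [[0,0,0],0,-0.1]
    - [[0,0,0],0,-0.1]
    - [[0,0,0],0,-0.1]
    - [[0,0,0],0,-0.1]

```text
t: 10.83
position: [458.9, -344.4, 80.7]
eef_rot: [-3.141, 0.0, -2.837]
force: [-0.5, -0.5, 1.1]
width: 38.3
gripper_force: 0.0
```

>>> jog_arm:
  steps:
    - [[0,0,-0.3],0,-0.1]
    - [[0,0,-1.0],0,-0.1]
    - [[0,0,-1.8],0,-0.1]
    - [[0,0,-2.6],0,-0.1]
    - [[0,0,-2.6],0,-0.1]

```text
t: 11.25
position: [461.8, -346.2, 191.5]
eef_rot: [-3.134, 0.007, -2.836]
force: [0.7, -0.9, 0.7]
width: 39.3
gripper_force: 0.0
```

```bash
python3 - <<'E'
from h import *
c=robot.camera("wrist"); pickle.dump(c,open("w8.pkl","wb"));cv2.imwrite("pics/w8.png",c["frame"])
print(robot.get_obs()["position"],proj(c,[458.3,-344,130],True),proj(c,[458.3,-344,60],True))
h=cv2.cvtColor(c["frame"],cv2.COLOR_BGR2HSV); m=cv2.inRange(h,(20,120,60),(35,255,255)); m[:, :290]=0; m[:,360:]=0; m[300:]=0
ys,xs=np.nonzero(m); print(xs.min(),xs.max(),ys.min(),ys.max())
D=robot.camera("side"); pickle.dump(D,open("d8.pkl","wb")); d0=pickle.load(open("side0.pkl","rb"))
for f in(d0,D):
    m=cv2.inRange(cv2.cvtColor(f["frame"],cv2.COLOR_BGR2HSV),(20,120,80),(35,255,255))[165:215,335:375]; ys,xs=np.nonzero(m); print("side",xs.min()+335,xs.max()+335,ys.min()+165,ys.max()+165,len(xs))
E
python3 go.py 458 -344 81
```

```text
[ 460.76121922 -345.32430108  188.49841188] [328.21657808 253.42365678] [327.30725412 227.96971408]
315 338 221 264
side 353 358 179 203 111
side 352 357 179 202 108
t 11.35 pos [ 459.5 -344.6  186.2] rot [-3.139e+00  3.000e-03 -2.837e+00] F [-0.5  0.3 -0.7] w 39.4 g 0.0
shift [0.04 0.03 2.63] turn 0
```

>>> jog_arm:
  steps:
    - [[0,0,-0.9],-1.4,0.2]
    - [[0,0,-1.8],-2.8,0.2]
    - [[0,0,-2.7],-4.2,0.2]
    - [[-0.4,0.5,-3.2],-5.6,0.2]
    - [[-0.9,1.1,-3.2],-7.0,0.2]

```text
t: 11.77
position: [480.9, -293.0, 316.6]
eef_rot: [-3.136, 0.001, -2.223]
force: [1.0, 0.7, 0.6]
width: 52.0
gripper_force: 0.0
```

```bash
python3 go.py 665 -120 310 -1.32
```

```text
t 11.77 pos [ 480.9 -293.   316.6] rot [-3.136e+00  1.000e-03 -2.223e+00] F [1.  0.7 0.6] w 52.0 g 0.0
shift [-6.23 -1.03  0.18] turn -10.35
```

>>> jog_arm:
  steps:
    - [[-0.8,-0.13,0],-1.4,0.2]
    - [[-1.6,-0.27,0],-2.8,0.2]
    - [[-2.4,-0.4,0],-4.2,0.2]
    - [[-3.2,-0.55,0],-5.6,0.2]
    - [[-4.0,-0.7,0],-7.0,0.2]

```text
t: 12.18
position: [600.1, -180.4, 311.0]
eef_rot: [3.14, 0.0, -1.609]
force: [-0.5, -0.9, -0.0]
width: 52.4
gripper_force: 0.0
```

```bash
python3 go.py 665 -120 310 -1.32
```

```text
t 12.18 pos [ 600.1 -180.4  311. ] rot [ 3.14   0.    -1.609] F [-0.5 -0.9 -0. ] w 52.4 g 0.0
shift [-1.57 -1.56  0.02] turn -3.32
```

>>> jog_arm:
  steps:
    - [[-0.5,-0.6,0],-1.4,0.2]
    - [[-1.0,-1.2,0],-2.8,0.2]
    - [[-1.55,-1.8,0],-3.2,0.2]
    - [[-1.55,-1.8,0],-3.2,0.2]
    - [[-1.55,-1.8,0],-3.2,0.2]

```text
t: 12.6
position: [674.8, -121.5, 309.3]
eef_rot: [3.137, 0.001, -1.335]
force: [-0.5, -0.4, 0.6]
width: 52.9
gripper_force: 0.0
```

```bash
python3 go.py 682 -115 300 -1.32
python3 - <<'E'
from h import *
c=robot.camera("wrist"); pickle.dump(c,open("w9.pkl","wb"));cv2.imwrite("pics/w9.png",c["frame"])
print(proj(c,[682,-115,248],True))
h=cv2.cvtColor(c["frame"],cv2.COLOR_BGR2HSV); m=cv2.inRange(h,(0,170,60),(6,255,255))
n,l,s,ce=cv2.connectedComponentsWithStats(m)
for i in range(1,n):
    if s[i,4]>80: print(s[i],ce[i],cv2.minAreaRect(np.argwhere(l==i)[:,::-1].astype(np.float32)))
E
```

```text
t 12.6 pos [ 674.8 -121.5  309.3] rot [ 3.137e+00  1.000e-03 -1.335e+00] F [-0.5 -0.4  0.6] w 52.9 g 0.0
shift [-0.12 -0.21  0.23] turn -0.17
[308.76908137 268.28691702]
[485 139  56  28 935] [513.3315508  152.21390374] ((512.9412231445312, 152.2647247314453), (18.432706832885742, 55.05558776855469), 75.96376037597656)
[ 293  226   26   82 1979] [306.0090955  266.25871652] ((305.5, 266.5), (81.0, 25.0), 90.0)
```

View pics/w9.png

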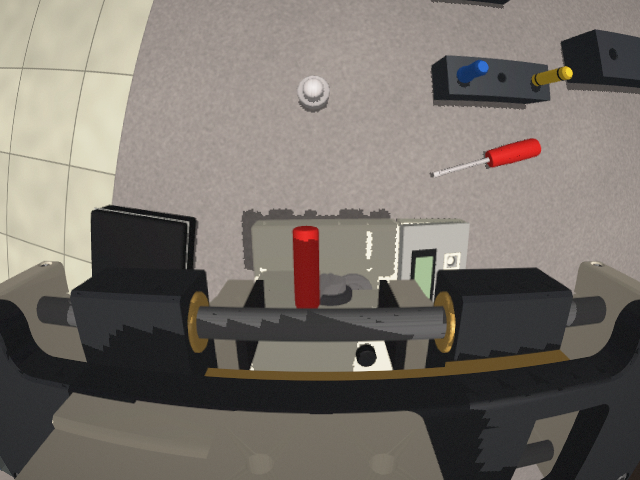

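```bash
python3 - <<'E'
from h import *
c=pickle.load(open("w9.pkl","rb"))
for g in(.25,): 
    yg=np.array([-np.sin(g),np.cos(g),0])
    e=onz(c,306,228,254,True); e2=onz(c,306,300,256,True); print(e,e2,"mid from end",e+26*yg, np.arctan2(-(e2-e)[0],(e2-e)[1]))
E
python3 go.py 681 -116 229 -1.32
```

```text
[ 689.49540613 -140.89246933  254.        ] [679.42670268 -97.11683722 256.        ] mid from end [ 683.06290319 -115.70074636  254.        ] 0.2260750718088414
t 12.65 pos [ 674.2 -122.4  310.2] rot [ 3.138e+00  1.000e-03 -1.336e+00] F [-0.6 -1.2  0.3] w 52.6 g 0.0
shift [-0.12 -0.21  2.03] turn -0.18
```

>>> jog_arm:
  steps:
    - [[-0.11,-0.25,0.3],0,0.2]
    - [[-0.11,-0.25,0.8],0,0.2]
    - [[-0.11,-0.25,1.0],0,0.2]
    - [[-0.11,-0.25,1.0],0,0.2]
    - [[-0.11,-0.25,1.0],0,0.2]

```text
t: 13.07
position: [682.4, -117.1, 272.3]
eef_rot: [3.14, -0.0, -1.337]
force: [0.6, 0.4, 0.4]
width: 52.5
gripper_force: 0.0
```

```bash
python3 go.py 683 -115.7 229 -1.33
```

```text
t 13.07 pos [ 682.4 -117.1  272.3] rot [ 3.14  -0.    -1.337] F [0.6 0.4 0.4] w 52.5 g 0.0
shift [-0.03 -0.02  1.08] turn -0.08
```

>>> jog_arm:
  steps:
    - [[-0.03,-0.02,0.4],0,0.2]
    - [[-0.03,-0.02,0.8],0,0.2]
    - [[-0.03,-0.02,1.08],0,0.2]
    - [[-0.03,-0.02,1.08],0,0.2]
    - [[-0.03,-0.02,1.08],0,0.2]

```text
t: 13.48
position: [683.4, -115.4, 229.7]
eef_rot: [3.141, -0.0, -1.336]
force: [0.6, 0.3, 1.1]
width: 52.6
gripper_force: 0.0
```

>>> jog_arm:
  steps:
    - [[0,0,0],0,-1]
    - [[0,0,0],0,-1]
    - [[0,0,0],0,-1]
    - [[0,0,0],0,-1]
    - [[0,0,0],0,-1]

```text
t: 13.9
position: [683.6, -115.1, 229.8]
eef_rot: [-3.141, -0.0, -1.336]
force: [0.2, 0.2, -0.8]
width: 24.8
gripper_force: 0.0
```

```bash
python3 go.py 683 -115.7 229 -1.33
```

```text
t 13.9 pos [ 683.6 -115.1  229.8] rot [-3.141 -0.    -1.336] F [ 0.2  0.2 -0.8] w 24.8 g 0.0
shift [0.01 0.02 0.02] turn -0.07
```

>>> jog_arm:
  steps:
    - [[0,0,0],0,-1]
    - [[0,0,0],0,-1]
    - [[0,0,0],0,-1]
    - [[0,0,0],0,-1]

```text
t: 14.23
position: [682.8, -115.3, 229.5]
eef_rot: [3.14, 0.0, -1.336]
force: [-4.8, -0.1, 3.1]
width: 14.9
gripper_force: 30.0
```

```bash
python3 go.py 683 -115.7 229 -1.33
python3 - <<'E'
import numpy as np
# arc in tool units relative to start, tool y = toward -xg, z down
for q in np.arange(0,1.13,.1): print(round(q,2),round(2.5*(np.sin(.175)-np.sin(.175-q)),2),round(2.5*(np.cos(.175)-np.cos(.175-q)),2))
E
```

```text
t 14.23 pos [ 682.8 -115.3  229.5] rot [ 3.14   0.    -1.336] F [-4.8 -0.1  3.1] w 14.9 g 30.0
shift [ 0.01 -0.    0.01] turn -0.07
0.0 0.0 0.0
0.1 0.25 -0.03
0.2 0.5 -0.04
0.3 0.75 -0.02
0.4 0.99 0.02
0.5 1.23 0.09
0.6 1.47 0.18
0.7 1.69 0.3
0.8 1.9 0.43
0.9 2.09 0.59
1.0 2.27 0.77
1.1 2.43 0.96
```

>>> jog_arm:
  steps:
    - [[0,0.25,-0.03],0,-1]
    - [[0,0.5,-0.04],0,-1]
    - [[0,0.75,-0.02],0,-1]
    - [[0,0.99,0.02],0,-1]
    - [[0,0.99,0.02],0,-1]

```text
t: 14.65
position: [647.6, -124.2, 231.2]
eef_rot: [-3.133, -0.002, -1.336]
force: [5.5, 1.2, 6.6]
width: 15.3
gripper_force: 30.0
```

```bash
python3 go.py 587.6 -138.2 191
```

```text
t 14.65 pos [ 647.6 -124.2  231.2] rot [-3.133e+00 -2.000e-03 -1.336e+00] F [5.5 1.2 6.6] w 15.3 g 30.0
shift [-0.01  1.55  0.99] turn 0
```

>>> jog_arm:
  steps:
    - [[0,0.24,0.07],0,-1]
    - [[0,0.48,0.16],0,-1]
    - [[0,0.7,0.28],0,-1]
    - [[0,0.91,0.41],0,-1]
    - [[0,0.91,0.41],0,-1]

```text
t: 15.07
position: [612.0, -132.9, 213.9]
eef_rot: [-3.134, -0.002, -1.336]
force: [7.0, -0.1, 5.4]
width: 15.2
gripper_force: 30.0
```

```bash
python3 go.py 587.6 -138.2 191
```

```text
t 15.07 pos [ 612.  -132.9  213.9] rot [-3.134e+00 -2.000e-03 -1.336e+00] F [ 7.  -0.1  5.4] w 15.2 g 30.0
shift [-0.01  0.63  0.57] turn 0
```

>>> jog_arm:
  steps:
    - [[0,0.19,0.16],0,-1]
    - [[0,0.37,0.34],0,-1]
    - [[0,0.53,0.53],0,-1]
    - [[0,0.62,0.63],0,-1]
    - [[0,0.62,0.63],0,-1]

```text
t: 15.48
position: [588.5, -138.8, 188.6]
eef_rot: [-3.135, -0.002, -1.335]
force: [6.5, -0.5, 6.0]
width: 15.1
gripper_force: 30.0
```

```bash
python3 go.py 587.6 -138.2 191
```

```text
t 15.48 pos [ 588.5 -138.8  188.6] rot [-3.135e+00 -2.000e-03 -1.335e+00] F [ 6.5 -0.5  6. ] w 15.1 g 30.0
shift [-0.02  0.02 -0.06] turn 0
```

>>> jog_arm:
  steps:
    - [[0,0.06,0.08],0,-1]
    - [[0,0.06,0.08],0,-1]
    - [[0,0.06,0.08],0,-1]
    - [[0,0.06,0.08],0,-1]

```text
t: 15.82
position: [588.2, -139.0, 187.7]
eef_rot: [-3.131, -0.004, -1.334]
force: [6.8, 2.3, 13.7]
width: 15.0
gripper_force: 30.0
```

```bash
python3 go.py 587.6 -138.2 191
python3 - <<'E'
from h import *
D=robot.camera("side"); S=robot.camera("scene"); pickle.dump(D,open("d10.pkl","wb")); pickle.dump(S,open("s10.pkl","wb"))
o=np.zeros((600,800,3),np.uint8); o[:600,:400]=cv2.resize(D["frame"][160:280,220:300],(400,600),interpolation=2); o[:600,400:]=cv2.resize(S["frame"][230:350,270:350],(400,600),interpolation=2)
cv2.imwrite("pics/w10.png",o)
E
```

```text
t 15.82 pos [ 588.2 -139.   187.7] rot [-3.131 -0.004 -1.334] F [ 6.8  2.3 13.7] w 15.0 g 30.0
shift [-0.02  0.01 -0.08] turn 0
```

Run:
```python
from h import *
d0=pickle.load(open("side0.pkl","rb"));d1=pickle.load(open("d10.pkl","rb"))
for f in(d0,d1):
    m=(f["frame"][200:225,266:288].max(2)<60); ys,xs=np.nonzero(m); print(xs.mean()+266,ys.min()+200,ys.max()+200,len(xs))
P=np.array([611,-27,195.]); print(proj(d0,P),proj(d0,P+[0,0,11]))
```

```text
275.3541666666667 211 217 48
275.125 206 213 56
[274.70599927 211.6780934 ] [274.45328886 207.15742461]
```

View pics/w10.png

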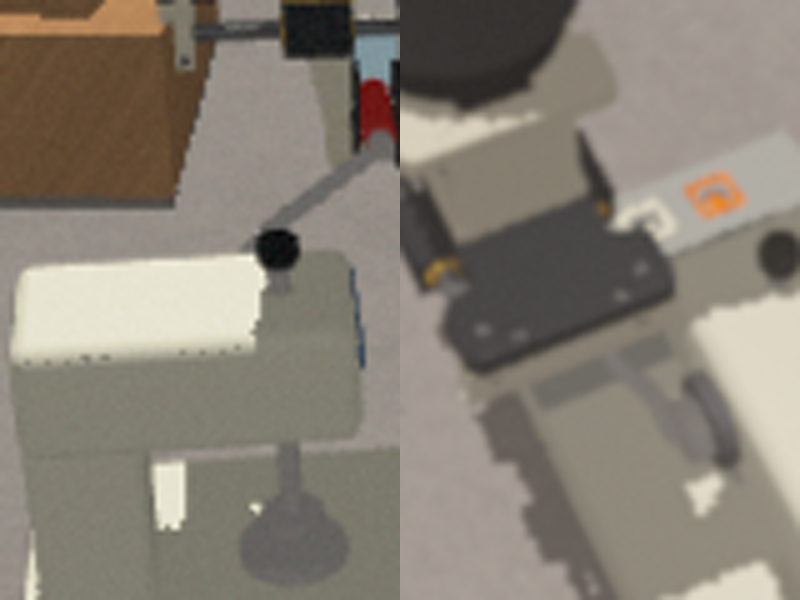

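The picture shows the lever swung forward between the fingers, the cap risen about 4.5–5 px (11 mm expected 4.5) and the foot clear of the anvil. The force has built up against the stop. I'm handing the job in.

```bash
python3 -c "
from workcell import robot
print(robot.get_obs()['force'],robot.job_done())"
```

```text
the job is handed in; nothing more can be done
[ 6.89505726  2.12874739 13.19339049] None
```

I handed the job in at about 16 s of the 72 s: the stylus pressed the ZERO key home and is back seated in its stand hole, and the fingers hold the lift lever at its stop with the foot raised; no verdict came back.

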